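Set the star wheel of a block-printing press

TASK

The printing press on the bench is worked by a star wheel with six spokes; one spoke has a red knob, the others black. Push the spokes round, one after another, with the fingertips until the red-knobbed spoke points straight up, then draw the hand back and leave it there. Leave the ink jar, the mallet and the small carved block where they stand.

Things in the scene. Friction and masses are not known exactly. Their poses are not given: they have to be found in the camera images.
- press: Green press fixed to the bench. Origin on the bench below the wheel's centre; z up, x along the axle, out of the wheel's open face (roughly away from the robot), y in the wheel's plane. The press is behind the wheel, x -256 to -54 mm: two cheeks 100 mm wide in y, screws on top to 235 mm; bed 360 mm long in y, 110 mm high, wood block on it to 128 mm. Only the 24 mm axle joins it to the wheel.
- hub (a point): Centre of the star wheel, 165 mm above the bench, on the axle. Hub 60 mm in diameter, 34 mm along x. Six straight round spokes, 14 mm thick, 60 degrees apart, in the plane x = 0 of the press; each ends in a ball 32 mm in diameter whose centre is 145 mm from the hub's centre. No rim.
- red_knob (a point): Centre of the red ball on the marked spoke (which also has a red sleeve); turns with the wheel. Its z axis points outward along the red spoke, its x axis along the axle. The other five balls are black.
- wheel (a joint): Wheel angle, rad: 0 (or whole turns) when the red spoke points straight up; grows as it tips from up towards the press's -y: the red ball lies 145 mm x (-sin along press y, cos up) from the hub. Turns both ways, several turns, against a friction of 0.3 N m (about 2 to 4 N at a ball); balanced, does not coast, stays where left.
- ink_jar: Loose red ink jar with a black cap, 60 mm in diameter, 75 mm high; origin at the centre of its underside. Not to be moved.
- mallet: Loose wooden carving mallet standing on its head, 60 mm in diameter, 126 mm high; origin at the centre of its underside. Not to be moved.
- small_block: Loose dark carved wood block lying flat, 85 x 55 x 22 mm; origin at the centre of its underside. Not to be moved.

How it is judged (in metres and radians):
At the end, for the whole second after the job is handed in: The red-knobbed spoke points straight up to within 0.1 rad (about 6 degrees), the wheel is at rest, and the ink jar, mallet and small block are each within 20 mm of where they began (angle between red_knob's own z axis and vertical below 0.1 rad and velocity of joint wheel between -0.05 and 0.05 rad/s and distance of each of ink_jar, mallet, small_block from where it was at the start of the episode below 0.02 m); the robot touches nothing.
It fails at once if the ink jar is lifted, carried, knocked over or pushed more than 20 mm from its place (distance of ink_jar from where it was at the start of the episode above 0.02 m or angle between ink_jar's own z axis and vertical above 0.3 rad).
It fails at once if the mallet is lifted, carried, knocked over or pushed more than 20 mm from its place (distance of mallet from where it was at the start of the episode above 0.02 m or angle between mallet's own z axis and vertical above 0.3 rad).
It fails at once if the small carved block is lifted, carried, knocked over or pushed more than 20 mm from its place (distance of small_block from where it was at the start of the episode above 0.02 m or angle between small_block's own z axis and vertical above 0.3 rad).
It also fails if it takes over 64 s, if anything falls off the work surface, if the arm or the gripper's body presses on something with over 40 N, if the wrist force passes 120 N, or if a joint passes its speed limit or range.

ROBOT

A 7-joint arm with a two-finger parallel gripper is mounted at the origin on the work surface. World frame = base frame: x ahead of the robot, y to its left, z up, the work surface at z = 0. Lengths are in mm, angles in rad, forces in N, time in s.
With the tool pointing down it reaches from about 400 to 850 mm from the base axis. Payload 10.4 kg.
Tool frame: the origin (TCP) lies midway between the tips of the shut fingers; the grasp point (between the pads) lies 19 mm behind it; z points along the fingers, y is the line along which they close (so a half turn about z gives the same grasp; the last joint's range is limited). The gripper opens to 87 mm and grips with 3 to 60 N. Pads are 19 mm wide; open, the fingers measure 117 mm over their backs; the gripper's body (75 mm by 190 mm) begins 51 mm behind the grasp point.
Start: joints at [1.32, 0.332, -0.065, 1.46, 0.022, 1.35, -0.088], TCP at [141.167, -608.871, 222.576] pointing down, gripper open.
Joint ranges: [-2.6, 2.6], [-0.5, 2.12], [-1.47, 1.34], [0.16, 2.42], [-1.27, 4.41], [0.06, 2.06], [-2.6, 2.6]. Speed limits (rad/s): [2.22, 2.22, 2.79, 2.79, 3.14, 3.14, 3.14].

INTERFACE

Orientations are given as a rotation vector (axis times angle).
In Python, from station import sense, read_camera, camera_params, hand_in, look_for, cut_out, spot_point gives the robot as it stands.
- The arm moves only by the tool jog_arm, never from a script. Its argument "moves" is text: rows parted by semicolons, each of 6 numbers parted by spaces: the shift along the world's x, y, z in mm, then the turn, a rotation vector about the world's x, y, z in degrees. In form: x y z rx ry rz; .... A call has 1 to 10 rows; each row shifts and turns the commanded pose from where the row before left it; what a row does not reach is not made up. A row lasts 1/8 s, in which the tool goes at most 62.5 mm and 10.7 degrees, less where a joint would pass 70% of its speed; a pose out of reach is approached as far as the arm can. A call with a gripper value outside its range is refused whole. "gripper" is the gripper command: -1 is fully open, 1 is shut, values between are in proportion, set as the call begins (left out, the last holds). The fingers move at their own pace and stop on an object; the grip force is fixed at half the most. Time passes only in rows, so rows that do not move let the fingers close. It gives the time, the measured TCP pose, the force, the opening and the grip force at its end, in the units of the state.
- sense(): the state, without advancing time (a new reading comes with each control period).
- read_camera(name): name is "side" or "top" or "wrist"; returns the picture (420x560x3 uint8, red, green, blue); there is no depth.
- camera_params(name): a dict with "intrinsics" (3x3 intrinsics, pixels), "k1" (the pictures are not rectified: a ray, as slopes to the right and down, at radius r is drawn at 1 + k1 r^2 times it, then the intrinsics apply), "R" (3x3) and "t" (3): a world point X has camera coordinates R X + t. Camera axes: x right, y down, z forward; pixel columns grow to the right and rows downward; lengths in mm; the calibration is good to about 2 mm. A picture is of the moment at which its call begins: read the wrist's pose just before it. camera_params takes no time and is no camera call; for the wrist camera it gives the pose at the moment of the call.
- hand_in(): hands the job in; it is judged then, once.
Trained networks look in the newest picture that a camera, given by its name, has taken for a name from the list of things; names that differ only in an ending like _2 or _b are one class to them, and where a whole thing is asked for, a point or a joint stands for the part that bears it (a point fixed in the world has none). Each returns a list of dicts, best first, with "p" (0 to 1); they miss things now and then, are a little off and sometimes report something else, mostly with a low value. They report only what shows in the picture. A call takes as long as a camera call.
- look_for(name, camera): "uv" ([column, row] in pixels, amid what is visible of it).
- cut_out(name, camera): "mask" (420x560 bool, what is visible of it) and "uv" ([column, row] in pixels, amid what is visible of it).
- spot_point(name, camera): "uv" ([column, row] in pixels: a listed point, or the origin of a listed thing).
The state is a dict: "clock": time; "q": joint angles; "joint_velocities": joint speeds; "tau": joint torques, N m; "ee_pos": TCP position; "tcp_rot": TCP orientation; "force": force on the tool from outside, world axes, zero at the start; "ft_torque": the same for the moment, N m; "opening": finger opening in mm; "gripper_force": force on a finger pad.
Only numpy, scipy, OpenCV 4.12 (cv2) and the standard library are available. Lean on these libraries where they do the work, as an engineer would, in place of code of your own. Each camera call takes 0.05 s, during which the arm holds its last target. There are 200 camera calls.

## Working session

There is one attempt and no reset: what is moved stays moved. The work goes in short steps, Python scripts to look and compute and a tool call to move; the robot and the scene stay as the last step left them, time stands still between calls to the robot, and variables do not carry over. Pictures are saved under pics/ and viewed, at most 10 in all, crops included, and the job is handed in when it is done.

Besides the shell and the picture viewer there is one more tool, called after "Emit:" by a JSON object that holds its "api" and its "payload". jog_arm: Moves the arm, as the interface text tells. Its arguments: {"type":"object","properties":{"moves":{"type":"string"},"gripper":{"type":"number"}},"required":["moves"]}

```bash
mkdir -p pics
cat > h.py <<'E'
import numpy as np, cv2
from station import *
def ray(cam,uv):
    c=camera_params(cam);K=np.array(c["intrinsics"],float);k1=c["k1"];R=np.array(c["R"]);t=np.array(c["t"])
    d=np.linalg.solve(K,[uv[0],uv[1],1])[:2];r=d.copy()
    for _ in range(20): r=d/(1+k1*(r@r))
    v=R.T@np.array([*r,1]);return -R.T@t, v/np.linalg.norm(v)
def atz(cam,uv,z):
    o,v=ray(cam,uv);return o+v*(z-o[2])/v[2]
def tri(obs):
    A=np.zeros((3,3));b=np.zeros(3);rs=[ray(c,u) for c,u in obs]
    for o,v in rs:
        P=np.eye(3)-np.outer(v,v);A+=P;b+=P@o
    X=np.linalg.solve(A,b);return X,[np.linalg.norm((np.eye(3)-np.outer(v,v))@(X-o)) for o,v in rs]
def proj(cam,X):
    c=camera_params(cam);K=np.array(c["intrinsics"],float);p=np.array(c["R"])@np.array(X,float)+np.array(c["t"])
    s=p[:2]/p[2];s=s*(1+c["k1"]*(s@s));return (K@[*s,1])[:2]
def save(cam,n): cv2.imwrite(f"pics/{n}.png",read_camera(cam)[:,:,::-1])
E
python3 - <<'E'
from h import *
np.set_printoptions(precision=1,suppress=True)
for c in("side","top"):
    im=read_camera(c);cv2.imwrite(f"pics/{c}0.png",im[:,:,::-1])
    for n in("press","hub","red_knob","ink_jar","mallet","small_block"):
        print(c,n,[(np.round(d["uv"],1),round(d["p"],2)) for d in spot_point(n,c)[:3]])
s=sense();print(s["clock"],s["ee_pos"],s["tcp_rot"])
E
```

```text
side press [(array([309.6, 299. ]), 0.85)]
side hub [(array([315.1, 265.7]), 0.9)]
side red_knob [(array([349.4, 290. ]), 0.92)]
side ink_jar [(array([392.6, 256.4]), 0.82)]
side mallet [(array([236.9, 257.8]), 0.58)]
side small_block [(array([302.7, 262.6]), 0.79)]
top press [(array([313.7, 261. ]), 0.76)]
top hub [(array([317.7, 261.9]), 0.91)]
top red_knob [(array([349. , 256.8]), 0.64)]
top ink_jar [(array([377.3, 207.9]), 0.67)]
top mallet [(array([244.9, 241.3]), 0.68)]
top small_block [(array([299.8, 230.2]), 0.73)]
0.7 [ 141.1 -608.9  222.6] [3.1 0.4 0. ]
```

Run:
```python
from h import *
np.set_printoptions(precision=1,suppress=True)
a=cv2.imread("pics/side0.png");b=cv2.imread("pics/top0.png")
cv2.imwrite("pics/both.png",np.hstack([cv2.resize(a[130:380,180:430],(400,400)),cv2.resize(b[130:380,180:430],(400,400))]))
P={"side":dict(press=(309.6,299),hub=(315.1,265.7),red=(349.4,290),jar=(392.6,256.4),mallet=(236.9,257.8),block=(302.7,262.6)),
"top":dict(press=(313.7,261),hub=(317.7,261.9),red=(349,256.8),jar=(377.3,207.9),mallet=(244.9,241.3),block=(299.8,230.2))}
for n in P["side"]:
    print(n,*tri([("side",P["side"][n]),("top",P["top"][n])]),[atz(c,P[c][n],{"hub":165}.get(n,0)) for c in P])
for c in P: print(c,ray(c,(280,210)),camera_params(c)["intrinsics"][0])
```

```text
press [572.9 -63.4 -28.6] [np.float64(0.7756316163907054), np.float64(0.775631616390767)] [array([560.1, -63.2,   0. ]), array([573.3, -62.3,   0. ])]
hub [572.7 -63.2 154.4] [np.float64(0.9980420074324868), np.float64(0.9980420074324405)] [array([567.2, -64.4, 165. ]), array([572.7, -61.4, 165. ])]
red [ 586.7 -157.9   41.5] [np.float64(2.8345804620321284), np.float64(2.8345804620321116)] [array([ 606.4, -158.4,    0. ]), array([ 587.3, -167.2,    0. ])]
jar [ 737.3 -259.6  -13.8] [np.float64(3.3945734556502507), np.float64(3.394573455650182)] [array([ 729.5, -260.5,    0. ]), array([ 735.1, -253. ,    0. ])]
mallet [627.2 143.6  15.7] [np.float64(1.7075561301764244), np.float64(1.7075561301763904)] [array([635., 149.,   0.]), array([628.3, 143.6,   0. ])]
block [665.7 -23.3 -13.9] [np.float64(3.06589700136444), np.float64(3.065897001364475)] [array([658.8, -27.1,   0. ]), array([664.2, -19.9,   0. ])]
side (array([135.3, -80.8, 961.1]), array([ 0.6,  0.1, -0.8])) [406.    0.  276.3]
top (array([ 583.7,   17. , 1180.1]), array([ 0.1,  0. , -1. ])) [395.3   0.  280.2]
```

View pics/side0.png

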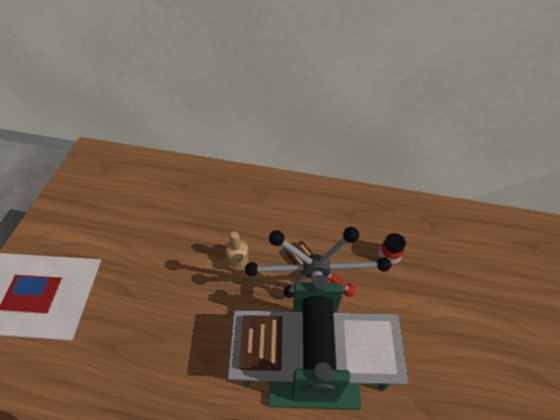

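View pics/both.png

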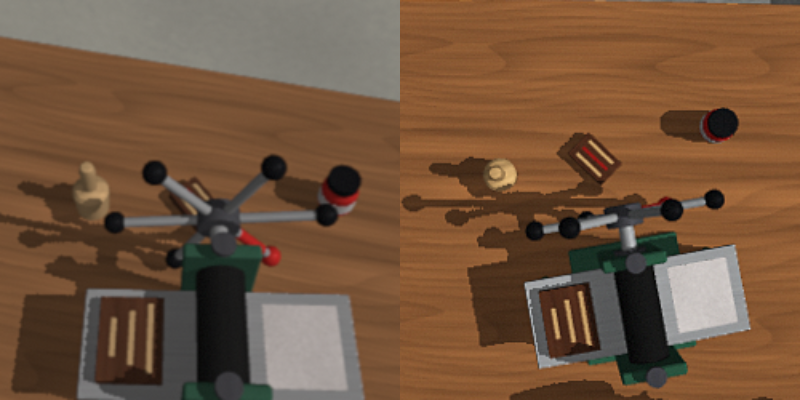

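The side view shows the wheel from the robot's side. Red ball is at about (350,290), lower right; black balls are at (277,238), (351,235), (384,264), (251,269) and (290,291). The jar is at right, the mallet at left, and the small block sits behind the wheel, all low. I'll fit the hub position, yaw and wheel angle to the balls.

```bash
cat > fit.py <<'E'
from h import *
from scipy.optimize import least_squares
def ball(p,k,r=145):
    x,y,psi,t=p;a=t-k*np.pi/3
    return np.array([x-np.sin(psi)*(-r*np.sin(a)),y+np.cos(psi)*(-r*np.sin(a)),165+r*np.cos(a)])
def fit(obs,x0,fix=None):
    f=lambda p:np.concatenate([proj(c,ball(p,k))-uv for c,k,uv in obs])
    s=least_squares(f,x0,loss="soft_l1");return s.x,f(s.x).reshape(-1,2)
E
python3 - <<'E'
from fit import *
np.set_printoptions(precision=1,suppress=True)
obs=[("side",k,u) for k,u in enumerate([(350,290),(384.5,264.5),(351,235),(277,238),(251.5,269),(290,291)])]
obs+=[("top",1,(376.3,254.4)),("top",2,(350,261.3)),("top",3,(285.6,272.5)),("top",4,(264.4,273.8))]
p,r=fit(obs,[570,-63,.15,2.4]);print(p[:2],np.degrees(p[2:]));print(r)
for k in range(6):print(k,ball(p,k))
E
```

```text
[565.7 -68. ] [ 10.8 142.8]
[[-0.7 -0. ]
 [-0.5 -0.2]
 [-0.2 -0.5]
 [-0.7 -0.2]
 [ 0.4 -0.2]
 [-0.   0.6]
 [ 0.7  0.4]
 [ 0.1  0.1]
 [ 0.7 -0.2]
 [ 0.7  0.2]]
0 [ 582.1 -154.2   49.6]
1 [ 592.6 -209.3  183.3]
2 [ 576.2 -123.1  298.7]
3 [549.3  18.2 280.4]
4 [538.9  73.3 146.7]
5 [555.3 -12.9  31.3]
```

Emit:
{"api": "jog_arm", "payload": {"moves": "0 0 30 0 0 0;0 0 35 0 0 0;30 30 0 0 0 0;30 30 0 0 0 0;30 30 0 0 0 0;30 30 0 0 0 0;30 30 0 0 0 0;30 30 0 0 0 0;30 30 0 0 0 0;30 30 0 0 0 0", "gripper": 1}}

```text
clock: 1.95
ee_pos: [382.0, -367.8, 287.8]
tcp_rot: [3.121, 0.357, 0.0]
force: [0.6, -0.5, -0.1]
opening: 1.7
gripper_force: 0.0
```

Emit:
{"api": "jog_arm", "payload": {"moves": "30 30 0 0 0 0;30 30 0 0 0 0;30 30 0 0 0 0;30 30 0 0 0 0;30 25 0 0 0 0;30 25 0 0 0 0;24 20 0 0 0 0;0 0 0 0 0 0;0 0 0 0 0 0"}}

```text
clock: 3.08
ee_pos: [584.8, -179.5, 287.5]
tcp_rot: [3.121, 0.356, -0.001]
force: [-0.6, -0.8, -0.5]
opening: 0.4
gripper_force: 0.0
```

Emit:
{"api": "jog_arm", "payload": {"moves": "-3 18 -8 0 0 0;-3.5 18.5 0 0 0 0;-3.5 18.5 0 0 0 0;-3.5 18.5 0 0 0 0;-3.5 18.5 0 0 0 0;-3.5 18.5 0 0 0 0;-3.5 18.5 -3 0 0 0;-3.5 18.5 -4 0 0 0;-3.5 18.5 -3 0 0 0;0 0 0 0 0 0"}}

```text
clock: 4.32
ee_pos: [553.7, -10.2, 269.3]
tcp_rot: [-3.119, -0.362, 0.001]
force: [-0.0, 0.1, -0.1]
opening: 0.3
gripper_force: 0.0
```

```bash
cat > est.py <<'E'
from fit import *
import sys
# wheel angle from the red knob's pixel, with hub and yaw known
for c in("side","top"):
    read_camera(c)
    for d in spot_point("red_knob",c)[:2]:
        s=least_squares(lambda a:proj(c,ball([565.7,-68,np.radians(10.8),a[0]],0))-d["uv"],[np.radians(float(sys.argv[1]))])
        print(c,np.round(d["uv"],1),round(d["p"],2),"theta",np.degrees(s.x).round(1),"res",np.sqrt(2*s.cost).round(1))
s=sense();print(s["clock"],np.round(s["ee_pos"],1))
E
python3 est.py 80
```

```text
side [385.4 263.8] 0.8 theta [81.7] res 1.3
top [374.9 252.9] 0.87 theta [93.2] res 1.9
4.525 [554.3 -13.3 269.6]
```

Emit:
{"api": "jog_arm", "payload": {"moves": "0 0 35 0 0 0;0 0 35 0 0 0;4 -24 0 0 0 0;4 -24 0 0 0 0;4 -24 0 0 0 0;4 -24 0 0 0 0;4 -24 0 0 0 0;5 -24 0 0 0 0;6 -24 0 0 0 0;0 0 0 0 0 0"}}

```text
clock: 5.78
ee_pos: [585.2, -183.6, 338.8]
tcp_rot: [-3.122, -0.352, 0.001]
force: [0.9, 0.3, 0.1]
opening: 0.4
gripper_force: 0.0
```

Emit:
{"api": "jog_arm", "payload": {"moves": "0 0 -20 0 0 0;0 0 -20 0 0 0;0 0 -19 0 0 0;-3.5 18.5 0 0 0 0;-3.5 18.5 0 0 0 0;-3.5 18.5 0 0 0 0;-3.5 18.5 0 0 0 0;-3.5 18.5 0 0 0 0;-3.5 18.5 0 0 0 0;-3.5 18.5 -3 0 0 0"}}

```text
clock: 7.02
ee_pos: [560.4, -49.9, 277.5]
tcp_rot: [-3.121, -0.358, -0.0]
force: [0.3, -2.3, 1.9]
opening: 0.5
gripper_force: 1.3
```

Emit:
{"api": "jog_arm", "payload": {"moves": "-3.5 18.5 -4 0 0 0;-3.5 18.5 -3 0 0 0;0 0 0 0 0 0"}}

```text
clock: 7.4
ee_pos: [553.1, -11.8, 270.2]
tcp_rot: [-3.119, -0.362, 0.001]
force: [-0.6, 1.0, -0.1]
opening: 0.7
gripper_force: 0.0
```

```bash
python3 est.py 20
```

```text
side [352.4 235.2] 0.69 theta [24.2] res 0.2
top [351.2 259.9] 0.69 theta [24.1] res 1.3
7.6 [553.8 -14.8 270.6]
```

Emit:
{"api": "jog_arm", "payload": {"moves": "0 0 35 0 0 0;0 0 35 0 0 0;4 -24 0 0 0 0;4 -24 0 0 0 0;4 -24 0 0 0 0;4 -24 0 0 0 0;4 -24 0 0 0 0;5 -24 0 0 0 0;6 -24 0 0 0 0;0 0 0 0 0 0"}}

```text
clock: 8.85
ee_pos: [584.7, -185.2, 339.8]
tcp_rot: [3.122, 0.352, -0.002]
force: [0.3, 1.0, -0.4]
opening: 0.5
gripper_force: 0.0
```

Emit:
{"api": "jog_arm", "payload": {"moves": "0 0 -20 0 0 0;0 0 -20 0 0 0;0 0 -19 0 0 0;-3.5 18.5 0 0 0 0;-3.5 18.5 0 0 0 0;-3 18.5 0 0 0 0;-2 13 0 0 0 0;-1 6 0 0 0 0;-1 3 0 0 0 0;0 0 0 0 0 0"}}

```text
clock: 10.1
ee_pos: [570.5, -104.7, 281.3]
tcp_rot: [-3.121, -0.357, 0.001]
force: [0.2, -0.1, 0.1]
opening: 0.4
gripper_force: 0.0
```

```bash
python3 est.py 5
```

```text
side [236.4 259.5] 0.59 theta [-83.3] res 14.6
10.3 [ 570.4 -104.9  281.1]
```

Emit:
{"api": "jog_arm", "payload": {"moves": "3 -15 0 0 0 0;4 -22 0 0 0 0;4 -30 0 0 0 0;4 -30 0 0 0 0;4 -30 0 0 0 0;0 -30 0 0 0 0;0 0 0 0 0 0"}}

```text
clock: 11.18
ee_pos: [588.5, -267.0, 280.5]
tcp_rot: [3.121, 0.348, -0.003]
force: [-0.5, 1.0, -0.6]
opening: 0.6
gripper_force: 0.0
```

```bash
python3 est.py 5; python3 -c "
from h import *
a=read_camera('side');b=read_camera('top')
cv2.imwrite('pics/p2.png',np.hstack([cv2.resize(i[170:320,220:420],(400,300),interpolation=2) for i in(a,b)])[:,:,::-1])"
```

```text
side [329.2 231.7] 0.84 theta [5.4] res 0.7
top [330.7 265.3] 0.63 theta [4.3] res 0.2
11.375 [ 589.8 -261.4  281.6]
```

View pics/p2.png

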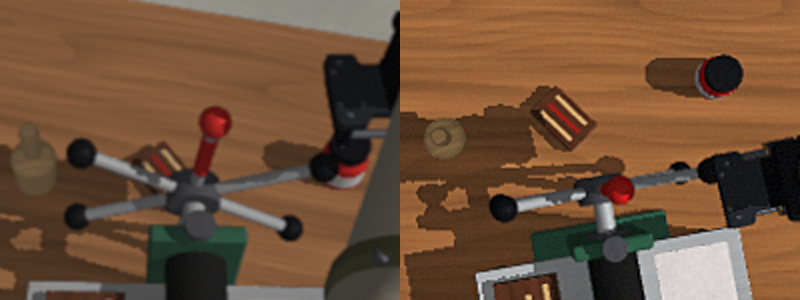

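The crops show the red ball almost upright (side ≈(329,232), top ≈(331,265)), tipped about 5° to the right. The jar, mallet and block are undisturbed. One more push of about 12 mm.

Emit:
{"api": "jog_arm", "payload": {"moves": "-3 30 0 0 0 0;-3 30 0 0 0 0;-4 30 0 0 0 0;-4 28 0 0 0 0;-2 22 0 0 0 0;-1 12 0 0 0 0;-1 8 0 0 0 0;-1 5 0 0 0 0;0 3 0 0 0 0;0 0 0 0 0 0"}}

```text
clock: 12.72
ee_pos: [570.7, -94.2, 281.5]
tcp_rot: [3.121, 0.356, -0.0]
force: [-0.2, -1.0, 1.3]
opening: 0.5
gripper_force: 0.7
```

Emit:
{"api": "jog_arm", "payload": {"moves": "0 0 0 0 0 0;3 -15 0 0 0 0;4 -22 0 0 0 0;4 -30 0 0 0 0;4 -30 0 0 0 0;4 -30 0 0 0 0;0 -30 0 0 0 0;0 0 0 0 0 0;0 0 0 0 0 0"}}

```text
clock: 13.85
ee_pos: [589.6, -251.2, 281.2]
tcp_rot: [-3.121, -0.356, 0.0]
force: [0.6, 0.1, 1.0]
opening: 0.6
gripper_force: 0.0
```

```bash
python3 est.py 2
```

```text
side [323.3 232.4] 0.62 theta [0.9] res 1.7
top [324.7 266.1] 0.77 theta [-1.] res 0.0
14.05 [ 589.8 -250.1  281.7]
```

Emit:
{"api": "jog_arm", "payload": {"moves": "0 -30 10 0 0 0;0 -30 10 0 0 0;0 -30 10 0 0 0;0 -20 0 0 0 0;0 0 0 0 0 0;0 0 0 0 0 0;0 0 0 0 0 0;0 0 0 0 0 0"}}

```text
clock: 15.05
ee_pos: [589.9, -360.0, 311.7]
tcp_rot: [3.121, 0.359, 0.0]
force: [0.4, -0.1, 0.1]
opening: 0.4
gripper_force: 0.0
```

```bash
python3 est.py 0; python3 -c "
from h import *
for n in('ink_jar','mallet','small_block'):
  for c in('side','top'): print(n,c,[np.round(d['uv'],1) for d in spot_point(n,c)[:1]])
print(hand_in())"
```

```text
side [322.7 230.6] 0.95 theta [0.4] res 0.1
top [321.9 263.2] 0.85 theta [-2.9] res 3.4
15.25 [ 589.7 -360.7  311.6]
ink_jar side [array([389.7, 256.8])]
ink_jar top [array([377.6, 211. ])]
mallet side [array([236.9, 257. ])]
mallet top []
small_block side [array([302.8, 259. ])]
small_block top [array([300. , 231.5])]
the job is handed in; nothing more can be done
None
```

I handed the job in at about 15 s: the last camera readings put the red spoke within 0–3° of straight up (limit about 6°), the hand is drawn well back, and the jar, mallet and small block show no real movement; no verdict was returned.

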